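Make up two kits for the pottery class

ROBOT

A 6-joint arm with a two-finger parallel gripper is mounted at the origin on the work surface. World frame = base frame: x ahead of the robot, y to its left, z up, the work surface at z = 0. Lengths are in m, angles in rad, forces in N, time in s.
With the tool pointing down it reaches from about 0.425 to 1.125 m from the base axis. Payload 14.9 kg.
Tool frame: the origin (TCP) lies at the centre of the arm's flange, where the gripper is bolted on; the fingertips stand 191 mm ahead of it and the grasp point (between the pads) lies 172 mm ahead of it (robot.nose_length is the distance from the TCP to the fingertips, in m); z points along the fingers, y is the line along which they close (so a half turn about z gives the same grasp; the last joint's range is limited). The gripper opens to 91 mm and grips with 3 to 60 N. Pads are 32 mm wide; open, the fingers measure 118 mm over their backs; the gripper's body (76 mm by 178 mm) begins 60 mm behind the grasp point.
Start: joints at [-0.033, 0.379, 1.734, -0, 1.028, -0.033], TCP at [0.7, -0, 0.405] pointing down, gripper open.
Joint ranges: [-2.77, 2.77], [-0.74, 2.19], [0, 2.66], [-1.06, 4.2], [0.31, 2.87], [-3.08, 3.08]. Speed limits (rad/s): [1.89, 1.89, 2.39, 3.14, 3.14, 3.14].

INTERFACE

Orientations are given as a 3x3 rotation matrix whose columns are the frame's x, y, z axes.
In Python, from cell import robot, viewer, job gives the robot as it stands. The module is installed in compiled form; this text tells all that it offers.
- The arm moves only by the tool drive_tool, never from a script. Its argument "rows" is a list that holds one entry, the list of rows, each a list of 7 numbers: the turn, a rotation vector about the tool's x, y, z in degrees, then the shift along the tool's x, y, z in mm, then the opening, from 0 (shut) to 1 (fully open). In form: [[[ax, ay, az, x, y, z, jaw], ...]]. A call has 1 to 8 rows; each row shifts and turns the commanded pose from where the row before left it, along the tool's axes as they then stand; what a row does not reach is not made up. A row lasts 1/10 s, in which the tool goes at most 50 mm and 8.59 degrees, less where a joint would pass 70% of its speed; a pose out of reach is approached as far as the arm can. A call with a gripper value outside its range is refused whole. The fingers move at their own pace and stop on an object; the grip force is fixed at half the most. Time passes only in rows, so rows that do not move let the fingers close. It gives the time, the measured TCP pose, the force, the opening and the grip force at its end, in the units of the state.
- robot.state(): the state, without advancing time (a new reading comes with each control period).
- viewer.get_image(name): name is "scene" or "side" or "wrist"; returns the picture (384x512x3 uint8, red, green, blue); there is no depth.
- viewer.camera_model(name): a dict with "fx", "fy", "cx", "cy" (pixels), "world_to_cam" (4x4, takes a point from world to camera coordinates). Camera axes: x right, y down, z forward; pixel columns grow to the right and rows downward; lengths in m; the calibration is good to about 2 mm. A picture is of the moment at which its call begins: read the wrist's pose just before it. camera_model takes no time and is no camera call; for the wrist camera it gives the pose at the moment of the call.
- job.sign_off(): hands the job in; it is judged then, once.
The state is a dict: "clock": time; "q": joint angles; "qd": joint speeds; "joint_efforts": joint torques, N m; "tool_pos": TCP position; "eef_rot": TCP orientation; "wrist_force": force on the tool from outside, world axes, zero at the start; "wrist_torque": the same for the moment, N m; "gripper_width": opening from 0.0 (shut) to 1.0 (fully open); "grasp_force": force on a finger pad.
Only numpy, scipy, OpenCV 4.12 (cv2) and the standard library are available. Lean on these libraries where they do the work, as an engineer would, in place of code of your own. Each camera call takes 0.05 s, during which the arm holds its last target. There are 200 camera calls.

TASK

Make up the two kits for the class: the loop trimming tool and the squat jar go in the tray with two compartments, one to a compartment; the wooden rib goes in the long compartment of the tray with three compartments, and the tall jar and the clay stamp in its two short ones, one in each. Everything lies flat or stands upright on the tray's floor as it does now on the table; set the glass jars down rather than dropping them. Leave the needle tool, the kiln prop and the test tile where they lie.

Things in the scene. Friction and masses are not known exactly. Their poses are not given: they have to be found in the camera images.
- two_tray: Wooden kit tray with TWO equal long compartments, fixed. Outside 180 (its x) x 160 (its y) x 12 mm high; floor 4 mm thick, walls and divider 5 mm thick, tops 12 mm over the table. Origin: centre of the underside, on the table; z up. The divider runs along x at y = 0; each compartment is 170 x 72.5 mm, centred at x = 0, y = +38.75 or -38.75 mm.
- three_tray: Wooden kit tray with THREE compartments, fixed; outside, floor, wall and divider sizes as the two-compartment tray. Origin: centre of the underside, on the table; z up. One long compartment 170 x 72.5 mm, centred at x = 0, y = +38.75 mm; on the -y side two short ones, each 82.5 (x) x 72.5 (y) mm, centred at x = +43.75 or -43.75 mm, y = -38.75 mm.
- loop_tool: Loop trimming tool lying flat, 150 mm long along its x: a pale wooden handle of rounded square section 20 x 20 mm from x = -75 to +25 mm, a steel ferrule, and a dark pear-shaped wire loop 42 mm wide at the +x end, ending at x = +75 mm. 50 g, balances near x = -20 mm. Origin: at the middle of its length, on its underside; z up.
- needle_tool: Needle tool lying flat: the same wooden handle as the loop tool, but a thin straight 4 mm steel needle instead of the loop; 150 mm long. Not part of a kit. Origin and axes as for the loop tool.
- rib: Solid brown wooden throwing rib, a flat slab with rounded corners, 85 (its x) x 40 (its y) x 18 mm high, a dark spot near one end. About 60 g. Lies flat. Origin: centre of its underside; z up.
- tall_jar: Tall round glass jar of white glaze, black lid of the same width: 46 mm diameter, 75 mm high, about 180 g, standing. Origin: centre of its underside; z up.
- squat_jar: Squat round glass jar of white glaze, black lid of the same width: 54 mm diameter, 42 mm high, about 100 g, standing. Origin: centre of its underside; z up.
- stamp: Fired-clay stamp standing on its face: round foot 44 mm diameter and 12 mm high, narrowing by 20 mm height to a straight round knob of 24 mm diameter up to 46 mm. 60 g. Origin: centre of its underside; z up.
- prop: Loose kiln prop, a pale ring-shaped tube standing upright, 30 mm diameter, 25 mm high. Not part of a kit. Origin: centre of its underside.
- tile: Loose blue glazed test tile lying flat, 35 x 30 x 8 mm. Not part of a kit. Origin: centre of its underside.

How it is judged:
At the end, for the whole second after the job is handed in: Each kit thing is in its own compartment as the goal says (loop tool within 30 mm of mid-length), its origin under 4 mm above the tray floor, upright or flat within 0.1 rad, released and at rest (under 0.02 m/s) ((((x of loop_tool in the frame of two_tray between -0.03 and 0.03 m and y of loop_tool in the frame of two_tray between 0.006 and 0.073 m and z of loop_tool in the frame of two_tray between 0 and 0.008 m) and (x of squat_jar in the frame of two_tray between -0.08 and 0.08 m and y of squat_jar in the frame of two_tray between -0.073 and -0.006 m and z of squat_jar in the frame of two_tray between 0 and 0.008 m)) or ((x of loop_tool in the frame of two_tray between -0.03 and 0.03 m and y of loop_tool in the frame of two_tray between -0.073 and -0.006 m and z of loop_tool in the frame of two_tray between 0 and 0.008 m) and (x of squat_jar in the frame of two_tray between -0.08 and 0.08 m and y of squat_jar in the frame of two_tray between 0.006 and 0.073 m and z of squat_jar in the frame of two_tray between 0 and 0.008 m))) and x of rib in the frame of three_tray between -0.08 and 0.08 m and y of rib in the frame of three_tray between 0.006 and 0.073 m and z of rib in the frame of three_tray between 0 and 0.008 m and (((x of tall_jar in the frame of three_tray between 0.006 and 0.085 m and y of tall_jar in the frame of three_tray between -0.073 and -0.006 m and z of tall_jar in the frame of three_tray between 0 and 0.008 m) and (x of stamp in the frame of three_tray between -0.085 and -0.006 m and y of stamp in the frame of three_tray between -0.073 and -0.006 m and z of stamp in the frame of three_tray between 0 and 0.008 m)) or ((x of tall_jar in the frame of three_tray between -0.085 and -0.006 m and y of tall_jar in the frame of three_tray between -0.073 and -0.006 m and z of tall_jar in the frame of three_tray between 0 and 0.008 m) and (x of stamp in the frame of three_tray between 0.006 and 0.085 m and y of stamp in the frame of three_tray between -0.073 and -0.006 m and z of stamp in the frame of three_tray between 0 and 0.008 m))) and angle between each of loop_tool, squat_jar, rib, tall_jar, stamp's own z axis and vertical below 0.1 rad and linear speed of each of loop_tool, squat_jar, rib, tall_jar, stamp below 0.02 m/s and contact force between the fingers and loop_tool below 0.1 N and contact force between the fingers and squat_jar below 0.1 N and contact force between the fingers and rib below 0.1 N and contact force between the fingers and tall_jar below 0.1 N and contact force between the fingers and stamp below 0.1 N); the robot touches nothing.
It fails at once if the needle tool is moved more than 20 mm (distance of needle_tool from where it was at the start of the episode above 0.02 m).
It fails at once if the kiln prop is moved more than 20 mm (distance of prop from where it was at the start of the episode above 0.02 m).
It fails at once if the test tile is moved more than 20 mm (distance of tile from where it was at the start of the episode above 0.02 m).
It fails at once if the tall jar is dropped (more than about 30 mm) or thrown: faster than 0.8 m/s out of the fingers (linear speed of tall_jar above 0.8 m/s and contact force between the fingers and tall_jar below 0.05 N).
It fails at once if the squat jar is dropped (more than about 30 mm) or thrown: faster than 0.8 m/s out of the fingers (linear speed of squat_jar above 0.8 m/s and contact force between the fingers and squat_jar below 0.05 N).
It also fails if it takes over 128 s, if anything falls off the work surface, if the arm or the gripper's body presses on something with over 40 N, if the wrist force passes 120 N, or if a joint passes its speed limit or range.

## Working session

There is one attempt and no reset: what is moved stays moved. The work goes in short steps, Python scripts to look and compute and a tool call to move; the robot and the scene stay as the last step left them, time stands still between calls to the robot, and variables do not carry over. Pictures are saved under pics/ and viewed, at most 14 in all, crops included, and the job is handed in when it is done.

Besides the shell and the picture viewer there is one more tool, called after "Request:" by a JSON object that holds its "name" and its "arguments", one argument or row to a line. drive_tool: Moves the arm, as the interface text tells. Its arguments: {"type":"object","properties":{"rows":{"type":"array"}},"required":["rows"]}

```bash
mkdir -p pics; python3 - <<'E'
from cell import robot, viewer
import cv2,numpy as np
s=robot.state();print(s['clock'],s['tool_pos'],s['eef_rot'],s['gripper_width'])
for n in ['scene','side','wrist']:
    m=viewer.camera_model(n);im=viewer.get_image(n)
    np.savez(f'pics/{n}0.npz',im=im,K=[m['fx'],m['fy'],m['cx'],m['cy']],T=m['world_to_cam'])
    cv2.imwrite(f'pics/{n}0.png',cv2.resize(im[:,:,::-1],(800,600),interpolation=cv2.INTER_CUBIC))
    print(n,m['fx'],m['cx'],m['cy'],np.round(m['world_to_cam'],3).tolist())
E
```

```text
0.0 [6.99809451e-01 1.66460394e-05 4.04060601e-01] [[-6.91506564e-06  9.99999343e-01 -1.14656605e-03]
 [ 1.00000000e+00  6.94069218e-06  2.23467104e-05]
 [ 2.23546536e-05 -1.14656589e-03 -9.99999342e-01]] 1.0035196112511167
scene 423.70340305629406 256.945308120541 185.71407899620044 [[0.196, 0.981, -0.005, -0.109], [0.722, -0.148, -0.676, -0.41], [-0.663, 0.129, -0.737, 1.368], [0.0, 0.0, 0.0, 1.0]]
side 348.22056388201975 257.07776663819305 189.0697698454283 [[-0.994, -0.106, -0.01, 0.59], [-0.072, 0.738, -0.672, 0.059], [0.079, -0.667, -0.741, 1.011], [0.0, 0.0, 0.0, 1.0]]
wrist 316.1554130882206 261.73382258870606 186.4599434771456 [[1.0, 0.0, -0.001, -0.7], [0.001, -0.972, 0.235, -0.028], [-0.001, -0.235, -0.972, 0.39], [0.0, 0.0, 0.0, 1.0]]
```

View pics/scene0.png

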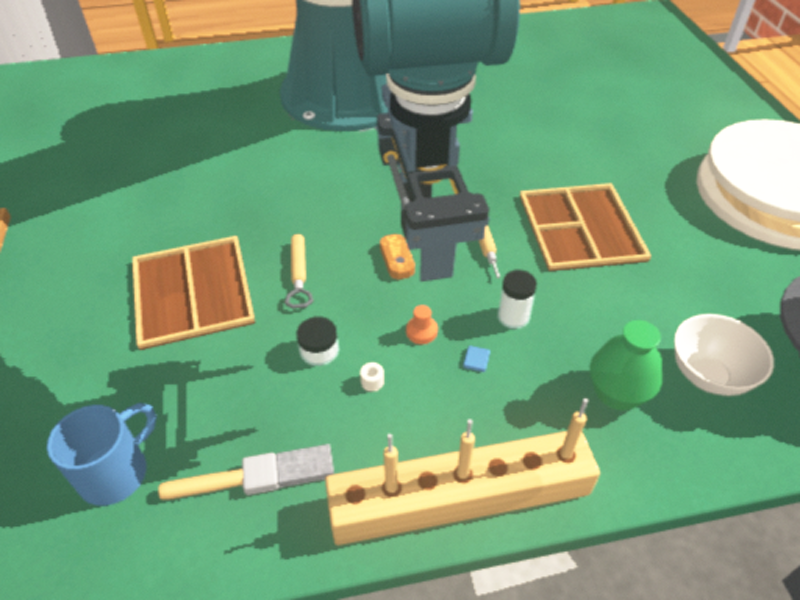

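View pics/side0.png

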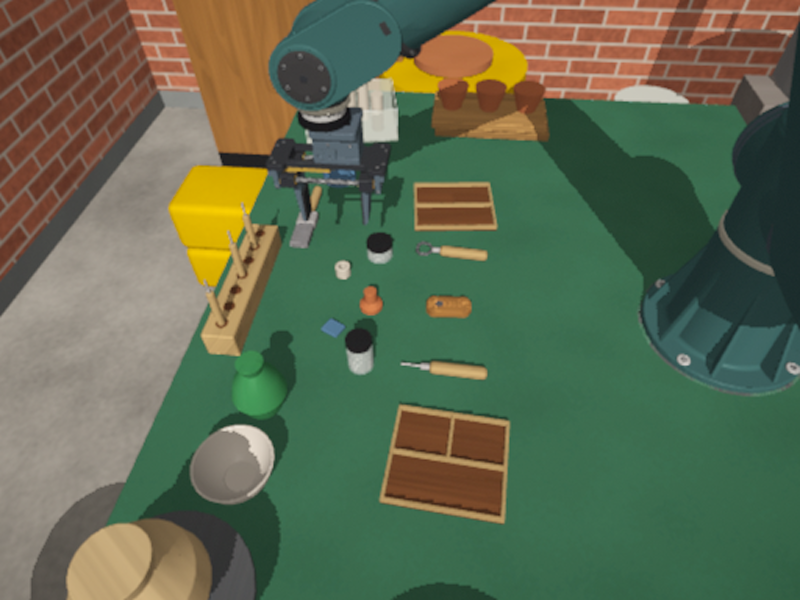

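View pics/wrist0.png

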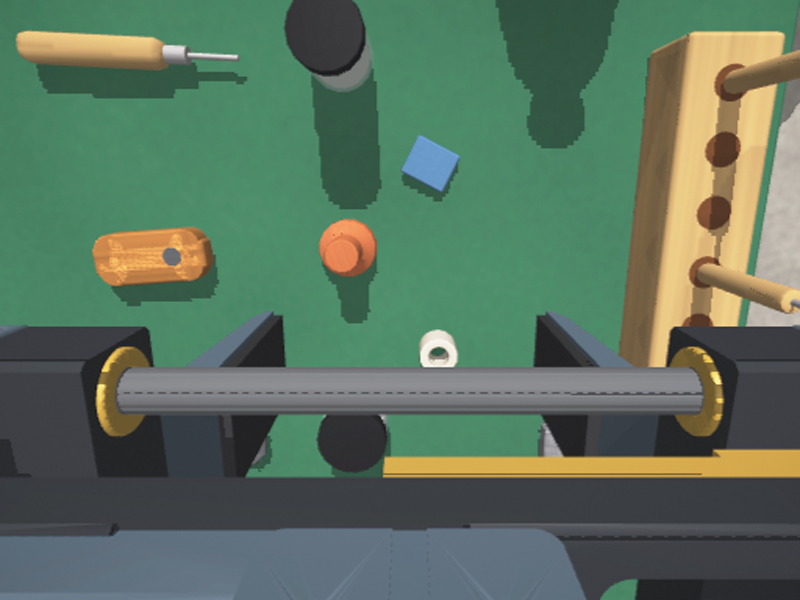

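```bash
cat > h.py <<'E'
import numpy as np,cv2
class V:
    def __init__(s,f,im=None):
        d=np.load(f);s.im=d['im'];fx,fy,cx,cy=d['K'];s.K=np.array([[fx,0,cx],[0,fy,cy],[0,0,1.]]);s.T=d['T'];s.P=s.K@s.T[:3]
    def plane(s,uv,z):   # uv in 800x600 picture
        u=(np.array(uv)+.5)/1.5625-.5
        r=s.T[:3,:3].T@np.linalg.solve(s.K,[*u,1]);o=-s.T[:3,:3].T@s.T[:3,3]
        return o+r*(z-o[2])/r[2]
def tri(*pairs):
    A=[]
    for v,uv in pairs:
        u=(np.array(uv)+.5)/1.5625-.5
        A+=[u[0]*v.P[2]-v.P[0],u[1]*v.P[2]-v.P[1]]
    x=np.linalg.svd(np.array(A))[2][-1];return x[:3]/x[3]
def save(name):
    from cell import robot,viewer
    s=robot.state();m=viewer.camera_model(name.rstrip('0123456789'));im=viewer.get_image(name.rstrip('0123456789'))
    np.savez(f'pics/{name}.npz',im=im,K=[m['fx'],m['fy'],m['cx'],m['cy']],T=m['world_to_cam'])
    cv2.imwrite(f'pics/{name}.png',cv2.resize(im[:,:,::-1],(800,600),interpolation=cv2.INTER_CUBIC));return s
E
python3 - <<'E'
from h import *
np.set_printoptions(precision=4,suppress=True)
S,D,W=[V(f'pics/{n}0.npz') for n in('scene','side','wrist')]
for n,a,b,z in [('two',[(133,256),(237,238),(253,321),(139,345)],[(491,183),(496,228),(418,229),(414,184)],.012),
 ('three',[(521,191),(613,185),(649,261),(549,268)],[(510,418),(504,520),(381,502),(400,407)],.012)]:
    t=np.array([tri((S,p),(D,q)) for p,q in zip(a,b)]);print(n,'tri',t,'c',t.mean(0))
    for v,l in((S,a),(D,b)):
        q=np.array([v.plane(p,z) for p in l]);d=(q[3]-q[0]+q[2]-q[1])/2
        print(' c',q.mean(0),'yaw',np.degrees(np.arctan2(d[1],d[0])),np.linalg.norm(q[1:]-q[:-1],axis=1))
for n,p,q,w in [('loop_h',(298,237),(487,254),None),('loop_e',(301,309),(417,248),None),
 ('rib',(397,256),(449,306),(153,255)),('tall',(519,284),(359,340),(325,34)),('squat',(317,333),(379,241),None),('stamp',(423,312),(370,291),(342,254)),('prop',(373,371),(343,267),(437,345)),('tile',(477,357),(333,327),(430,162))]:
    print(n,tri((S,p),(D,q)),tri((S,p),(D,q),(W,w)) if w else '')
print('rib w',W.plane((94,258),.018),W.plane((212,252),.018),'need',W.plane((17,46),.01),W.plane((238,57),.01))
print('squat w', W.plane((352,440),.042))
E
```

```text
two tri [[ 0.4204 -0.4002  0.0082]
 [ 0.4092 -0.24    0.0057]
 [ 0.5819 -0.2248 -0.0008]
 [ 0.6036 -0.379   0.0085]] c [ 0.5038 -0.311   0.0054]
 c [ 0.5095 -0.3101  0.012 ] yaw 5.95686342920827 [0.1598 0.1797 0.1561]
 c [ 0.5042 -0.3017  0.012 ] yaw 6.502582058032325 [0.1633 0.1703 0.1632]
three tri [[ 0.3945  0.238   0.0139]
 [ 0.4071  0.3998  0.0106]
 [ 0.5833  0.3867 -0.0007]
 [ 0.5713  0.2273  0.0037]] c [0.489  0.3129 0.0069]
 c [0.4942 0.3098 0.012 ] yaw -5.864382410292938 [0.1607 0.1857 0.1558]
 c [0.488  0.3146 0.012 ] yaw -1.6095049494657234 [0.164  0.1763 0.1586]
loop_h [ 0.4311 -0.1447  0.0118] 
loop_e [ 0.5785 -0.1549  0.006 ] 
rib [0.5023 0.0025 0.0082] [0.5024 0.0026 0.0082]
tall [0.6495 0.1448 0.0677] [0.6499 0.1444 0.0677]
squat [ 0.655  -0.1362  0.0378] 
stamp [0.652  0.01   0.0434] [0.6525 0.0099 0.0436]
prop [ 0.7198 -0.0713  0.0208] [ 0.7203 -0.0698  0.0207]
tile [0.7142 0.0724 0.0057] [0.7146 0.0723 0.0059]
rib w [0.4632 0.0022 0.018 ] [0.5524 0.0068 0.018 ] need [0.4267 0.1504 0.01  ] [0.5803 0.1434 0.01  ]
squat w [ 0.6563 -0.1353  0.042 ]
```

Request:
{"name": "drive_tool", "arguments": {
  "rows": [
    [[0,0,0,1,-49,0,1],[0,0,0,1,-49,0,1],[0,0,0,1,-49,0,1],[0,0,0,1,-47,0,1],[0,0,8.5,0,0,10,1],[0,0,8.5,0,0,10,1],[0,0,8.5,0,0,10,1],[0,0,8.5,0,0,10,1]]
  ]
}}

```text
clock: 0.95
tool_pos: [0.5058, 0.004, 0.3644]
eef_rot: [[0.564, 0.826, 0.0], [0.826, -0.564, 0.0], [0.0, 0.0, -1.0]]
wrist_force: [-0.9, 0.3, 0.2]
gripper_width: 1.002
grasp_force: 0.0
```

Request:
{"name": "drive_tool", "arguments": {
  "rows": [
    [[0,0,8.5,0,0,10,1],[0,0,8.5,0,0,10,1],[0,0,8.5,0,0,10,1],[0,0,8.5,0,0,10,1],[0,0,8.5,0,0,10,1],[0,0,8.5,0,0,10,1],[0,0,2,0,0,0,1],[0,0,0,0,0,0,1]]
  ]
}}

```text
clock: 1.75
tool_pos: [0.5059, 0.004, 0.3044]
eef_rot: [[0.999, 0.052, -0.001], [0.052, -0.999, 0.0], [-0.001, -0.0, -1.0]]
wrist_force: [-0.3, -0.2, -0.5]
gripper_width: 1.003
grasp_force: 0.0
```

Request:
{"name": "drive_tool", "arguments": {
  "rows": [
    [[0,0,0,0,0,40,1],[0,0,0,0,0,40,1],[0,0,0,0,0,24,1],[0,0,0,0,0,0,0],[0,0,0,0,0,0,0],[0,0,0,0,0,0,0],[0,0,0,0,0,0,0],[0,0,0,0,0,0,0]]
  ]
}}

```text
clock: 2.55
tool_pos: [0.5064, 0.004, 0.2018]
eef_rot: [[0.999, 0.053, 0.002], [0.053, -0.999, -0.0], [0.002, 0.0, -1.0]]
wrist_force: [-0.7, -0.0, 0.8]
gripper_width: 0.595
grasp_force: 0.0
```

Request:
{"name": "drive_tool", "arguments": {
  "rows": [
    [[0,0,0,0,0,0,0],[0,0,0,0,0,0,0],[0,0,0,0,0,0,0],[0,0,0,0,0,0,0],[0,0,0,0,0,0,0],[0,0,0,0,0,0,0]]
  ]
}}

```text
clock: 3.15
tool_pos: [0.5062, 0.004, 0.2011]
eef_rot: [[0.999, 0.052, 0.0], [0.052, -0.999, -0.0], [0.0, 0.0, -1.0]]
wrist_force: [-1.4, -0.8, 7.4]
gripper_width: 0.437
grasp_force: 29.9
```

Request:
{"name": "drive_tool", "arguments": {
  "rows": [
    [[0,0,0,0,0,-30,0],[0,0,0,0,0,-48,0],[0,0,0,0,0,-48,0],[0,0,0,0,0,-48,0],[0,0,0,-9,-43,-10,0],[0,0,0,-9,-43,-10,0],[0,0,0,-9,-43,-10,0],[0,0,0,-9,-43,-10,0]]
  ]
}}

```text
clock: 3.95
tool_pos: [0.4602, 0.1753, 0.4154]
eef_rot: [[0.999, 0.052, 0.0], [0.052, -0.999, 0.0], [0.0, -0.0, -1.0]]
wrist_force: [1.6, -0.8, -0.4]
gripper_width: 0.431
grasp_force: 29.9
```

Request:
{"name": "drive_tool", "arguments": {
  "rows": [
    [[0,0,0,-9,-43,-10,0],[0,0,0,-9,-43,-10,0],[0,0,0,-7,-42,-10,0],[0,0,0,0,0,0,0],[0,0,0,0,0,0,0]]
  ]
}}

```text
clock: 4.45
tool_pos: [0.429, 0.3009, 0.4447]
eef_rot: [[0.999, 0.054, -0.0], [0.054, -0.999, -0.0], [-0.0, 0.0, -1.0]]
wrist_force: [-0.2, 0.3, -0.6]
gripper_width: 0.435
grasp_force: 29.9
```

```bash
python3 -c "
from h import *
s=save('wrist1');print(s['tool_pos'],s['eef_rot'])"
```

```text
[0.42895866 0.30093182 0.44465363] [[ 9.98523935e-01  5.43133822e-02 -9.17179169e-05]
 [ 5.43133652e-02 -9.98523924e-01 -1.79225341e-04]
 [-1.01316869e-04  1.73979284e-04 -9.99999980e-01]]
```

View pics/wrist1.png

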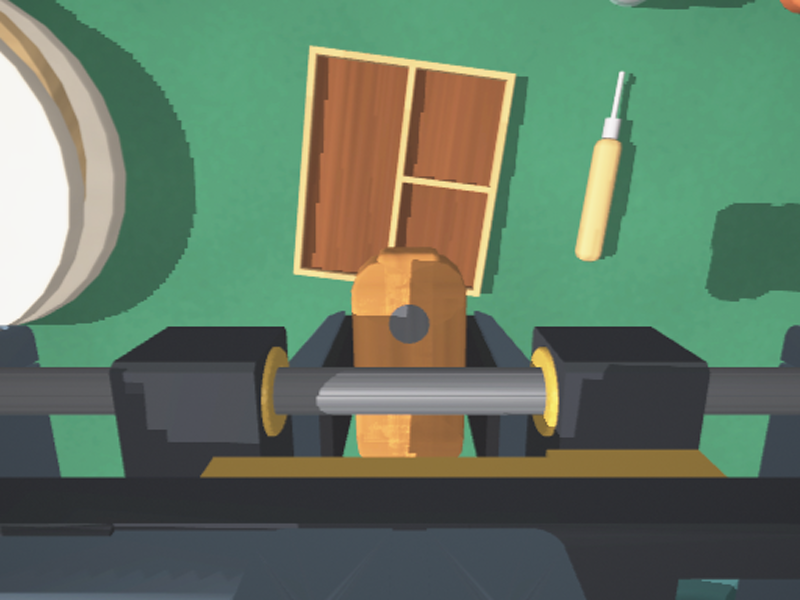

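```bash
python3 - <<'E'
from h import *
np.set_printoptions(precision=4,suppress=True)
S,D,W=[V(f'pics/{n}.npz') for n in('scene0','side0','wrist1')]
w=[(479,296),(294,273),(310,46),(515,73)]
a=[(521,191),(613,185),(649,261),(549,268)];b=[(510,418),(504,520),(381,502),(400,407)]
print(np.array([tri((W,r),(S,p),(D,q)) for r,p,q in zip(w,a,b)]))
for z in (.0,.012):
    q=np.array([W.plane(p,z) for p in w]);d=(q[3]-q[0]+q[2]-q[1])/2
    print(q.mean(0),'yaw',np.degrees(np.arctan2(d[1],d[0])),np.linalg.norm(q-np.roll(q,1,0),axis=1))
c=q.mean(0)[:2];th=np.arctan2(d[1],d[0]);R=np.array([[np.cos(th),-np.sin(th)],[np.sin(th),np.cos(th)]])
for p in [(0,.03875),(.04375,-.03875),(-.04375,-.03875)]: print(p,c+R@p)
print('rib end',W.plane((410,247),.2617))
E
```

```text
[[0.3948 0.238  0.0139]
 [0.4067 0.3993 0.0103]
 [0.5849 0.3865 0.0008]
 [0.5733 0.2263 0.0054]]
[0.49   0.3118 0.    ] yaw -3.909595366913857 [0.1853 0.1644 0.1843 0.1642]
[0.4902 0.3116 0.012 ] yaw -3.909595366913854 [0.18   0.1597 0.1791 0.1595]
(0, 0.03875) [0.4928 0.3502]
(0.04375, -0.03875) [0.5312 0.2699]
(-0.04375, -0.03875) [0.4439 0.2759]
rib end [0.4713 0.3021 0.2617]
```

Request:
{"name": "drive_tool", "arguments": {
  "rows": [
    [[0,0,0,33,-23,20,0],[0,0,0,33,-23,20,0],[0,0,7,0,0,45,0],[0,0,0,0,0,45,0],[0,0,0,0,0,45,0],[0,0,0,0,0,35,0],[0,0,0,0,0,14,0],[0,0,0,0,0,0,0]]
  ]
}}

```text
clock: 5.3
tool_pos: [0.4928, 0.3486, 0.2192]
eef_rot: [[0.997, -0.071, -0.003], [-0.071, -0.997, -0.002], [-0.003, 0.002, -1.0]]
wrist_force: [-0.2, 1.4, -0.7]
gripper_width: 0.436
grasp_force: 29.9
```

Request:
{"name": "drive_tool", "arguments": {
  "rows": [
    [[0,0,0,0,0,9,0],[0,0,0,0,0,4,0],[0,0,0,0,0,0,0],[0,0,0,0,0,0,0.6],[0,0,0,0,0,0,0.6],[0,0,0,0,0,0,0.6],[0,0,0,0,0,-20,0.6],[0,0,0,0,0,-45,0.6]]
  ]
}}

```text
clock: 6.1
tool_pos: [0.4919, 0.3491, 0.2708]
eef_rot: [[0.998, -0.07, -0.005], [-0.07, -0.998, -0.003], [-0.004, 0.003, -1.0]]
wrist_force: [0.5, -0.2, 0.8]
gripper_width: 0.601
grasp_force: 0.0
```

Request:
{"name": "drive_tool", "arguments": {
  "rows": [
    [[0,0,0,23,41,-15,0.8],[0,0,0,23,41,-15,0.8],[0,0,0,23,41,-15,0.8],[0,0,0,23,41,-10,0.8],[0,0,0,23,41,0,0.8],[0,0,0,23,41,0,0.8],[0,0,0,23,41,0,0.8],[0,0,0,22,40,0,0.8]]
  ]
}}

```text
clock: 6.9
tool_pos: [0.6532, 0.0088, 0.3281]
eef_rot: [[0.998, -0.07, 0.0], [-0.07, -0.998, 0.0], [0.0, -0.0, -1.0]]
wrist_force: [0.7, 0.8, 1.3]
gripper_width: 0.799
grasp_force: 0.0
```

Request:
{"name": "drive_tool", "arguments": {
  "rows": [
    [[0,0,0,0,0,40,0.8],[0,0,0,0,0,20,0.8],[0,0,0,0,0,0,0.8]]
  ]
}}

```text
clock: 7.2
tool_pos: [0.6516, 0.0105, 0.2651]
eef_rot: [[0.998, -0.07, -0.004], [-0.07, -0.998, 0.0], [-0.004, 0.0, -1.0]]
wrist_force: [0.5, 0.5, 0.3]
gripper_width: 0.799
grasp_force: 0.0
```

```bash
python3 -c "
from h import *
s=save('side1')
c=V('pics/side1.npz').im[120:280,150:400];cv2.imwrite('pics/side1c.png',cv2.resize(c[:,:,::-1],None,fx=3,fy=3))"
```

```text
(no output)
```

View pics/side1c.png

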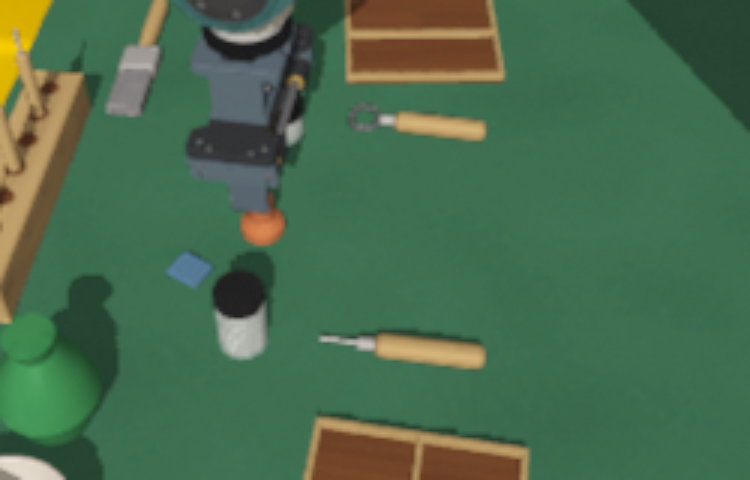

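The gripper stands over the stamp (foot at crop pixel (263,225)), clear of tile and jar. Descend and grip.

Request:
{"name": "drive_tool", "arguments": {
  "rows": [
    [[0,0,0,0,0,30,0.8],[0,0,0,0,0,22,0.8],[0,0,0,0,0,0,0],[0,0,0,0,0,0,0],[0,0,0,0,0,0,0],[0,0,0,0,0,0,0],[0,0,0,0,0,0,0],[0,0,0,0,0,0,0]]
  ]
}}

```text
clock: 8.05
tool_pos: [0.6528, 0.0108, 0.2163]
eef_rot: [[0.998, -0.07, 0.001], [-0.07, -0.998, -0.0], [0.001, -0.0, -1.0]]
wrist_force: [-0.4, 0.4, 0.2]
gripper_width: 0.305
grasp_force: 0.0
```

Request:
{"name": "drive_tool", "arguments": {
  "rows": [
    [[0,0,0,0,0,0,0],[0,0,0,0,0,0,0],[0,0,0,0,0,0,0]]
  ]
}}

```text
clock: 8.35
tool_pos: [0.6528, 0.0108, 0.2161]
eef_rot: [[0.998, -0.07, 0.0], [-0.07, -0.998, -0.0], [0.0, -0.0, -1.0]]
wrist_force: [-1.0, -0.4, 6.9]
gripper_width: 0.257
grasp_force: 30.0
```

Request:
{"name": "drive_tool", "arguments": {
  "rows": [
    [[0,0,0,0,0,-40,0],[0,0,0,0,0,-40,0],[0,0,0,0,0,-40,0],[0,0,0,-28,-31,0,0],[0,0,0,-28,-31,0,0],[0,0,0,-28,-31,0,0],[0,0,0,-28,-31,0,0],[0,0,0,-28,-31,0,0]]
  ]
}}

```text
clock: 9.15
tool_pos: [0.5225, 0.1762, 0.3357]
eef_rot: [[0.998, -0.07, -0.0], [-0.07, -0.998, 0.0], [-0.0, -0.0, -1.0]]
wrist_force: [-0.2, 0.3, -0.2]
gripper_width: 0.258
grasp_force: 30.0
```

Request:
{"name": "drive_tool", "arguments": {
  "rows": [
    [[0,0,0,-28,-31,0,0],[0,0,0,-28,-31,0,0],[0,0,0,-31,-33,0,0],[0,0,0,0,0,40,0],[0,0,0,0,0,40,0],[0,0,0,0,0,20,0],[0,0,0,0,0,0,0]]
  ]
}}

```text
clock: 9.85
tool_pos: [0.4426, 0.2756, 0.2333]
eef_rot: [[0.998, -0.069, -0.004], [-0.069, -0.998, -0.002], [-0.004, 0.003, -1.0]]
wrist_force: [0.7, -0.6, -0.2]
gripper_width: 0.257
grasp_force: 30.0
```

Request:
{"name": "drive_tool", "arguments": {
  "rows": [
    [[0,0,0,0,0,9,0],[0,0,0,0,0,3,0],[0,0,0,0,0,0,0],[0,0,0,0,0,0,0]]
  ]
}}

```text
clock: 10.25
tool_pos: [0.4439, 0.2761, 0.2244]
eef_rot: [[0.998, -0.07, 0.001], [-0.07, -0.998, 0.001], [0.001, -0.001, -1.0]]
wrist_force: [0.6, -0.6, -0.5]
gripper_width: 0.257
grasp_force: 30.0
```

Request:
{"name": "drive_tool", "arguments": {
  "rows": [
    [[0,0,0,0,0,3,0],[0,0,0,0,0,0,0],[0,0,0,0,0,0,0.6],[0,0,0,0,0,0,0.6],[0,0,0,0,0,0,0.6],[0,0,0,0,0,-15,0.6],[0,0,0,0,0,-45,0.7],[0,0,0,0,0,-45,0.8]]
  ]
}}

```text
clock: 11.05
tool_pos: [0.4433, 0.2758, 0.3274]
eef_rot: [[0.998, -0.07, -0.001], [-0.07, -0.998, -0.001], [-0.001, 0.001, -1.0]]
wrist_force: [0.5, -0.2, 0.9]
gripper_width: 0.746
grasp_force: 0.0
```

Request:
{"name": "drive_tool", "arguments": {
  "rows": [
    [[0,0,0,36,19,0,1],[0,0,0,36,20,0,1],[0,0,0,36,19,0,1],[0,0,0,36,20,0,1],[0,0,0,36,19,0,1],[0,0,0,35,20,0,1],[0,0,0,0,0,30,1],[0,0,0,0,0,0,1]]
  ]
}}

```text
clock: 11.85
tool_pos: [0.6493, 0.1434, 0.2937]
eef_rot: [[0.997, -0.071, -0.004], [-0.071, -0.997, -0.001], [-0.004, 0.001, -1.0]]
wrist_force: [-0.4, -0.4, -0.3]
gripper_width: 1.0
grasp_force: 0.0
```

```bash
python3 -c "
from h import *
s=save('side2');print(s['tool_pos'])
c=V('pics/side2.npz').im[140:340,180:360];cv2.imwrite('pics/side2c.png',cv2.resize(c[:,:,::-1],None,fx=3,fy=3))"
```

```text
[0.6493432  0.14337918 0.29374346]
```

View pics/side2c.png

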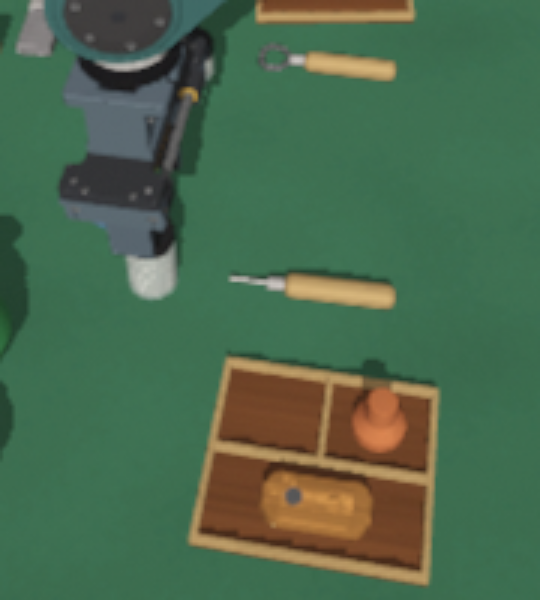

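Stamp (378,430) and rib (316,503) sit well in the three-tray; the gripper is over the tall jar. Descend and grip.

Request:
{"name": "drive_tool", "arguments": {
  "rows": [
    [[0,0,0,0,0,30,1],[0,0,0,0,0,30,1],[0,0,0,0,0,18,1],[0,0,0,0,0,0,0],[0,0,0,0,0,0,0],[0,0,0,0,0,0,0],[0,0,0,0,0,0,0],[0,0,0,0,0,0,0]]
  ]
}}

```text
clock: 12.7
tool_pos: [0.6502, 0.1444, 0.2186]
eef_rot: [[0.998, -0.07, 0.001], [-0.07, -0.998, 0.0], [0.001, -0.0, -1.0]]
wrist_force: [-0.1, -0.2, 0.5]
gripper_width: 0.595
grasp_force: 0.0
```

Request:
{"name": "drive_tool", "arguments": {
  "rows": [
    [[0,0,0,0,0,0,0],[0,0,0,0,0,0,0],[0,0,0,0,0,0,0],[0,0,0,0,0,0,0]]
  ]
}}

```text
clock: 13.1
tool_pos: [0.6501, 0.1443, 0.2182]
eef_rot: [[0.998, -0.07, 0.0], [-0.07, -0.998, 0.0], [0.0, -0.0, -1.0]]
wrist_force: [-2.0, -0.5, 6.5]
gripper_width: 0.503
grasp_force: 30.0
```

Request:
{"name": "drive_tool", "arguments": {
  "rows": [
    [[0,0,0,0,0,-20,0],[0,0,0,0,0,-30,0],[0,0,0,0,0,-30,0],[0,0,0,-25,-23,0,0],[0,0,0,-25,-24,0,0],[0,0,0,-25,-23,0,0],[0,0,0,-25,-24,0,0],[0,0,0,-24,-23,0,0]]
  ]
}}

```text
clock: 13.9
tool_pos: [0.5332, 0.2705, 0.2976]
eef_rot: [[0.998, -0.07, -0.0], [-0.07, -0.998, -0.0], [-0.0, 0.0, -1.0]]
wrist_force: [0.0, 0.6, -0.9]
gripper_width: 0.499
grasp_force: 30.0
```

Request:
{"name": "drive_tool", "arguments": {
  "rows": [
    [[0,0,0,0,0,0,0],[0,0,0,0,0,30,0],[0,0,0,0,0,25,0],[0,0,0,0,0,13,0],[0,0,0,0,0,0,0],[0,0,0,0,0,0,0]]
  ]
}}

```text
clock: 14.5
tool_pos: [0.5349, 0.2696, 0.2302]
eef_rot: [[0.998, -0.07, 0.0], [-0.07, -0.998, 0.0], [0.0, -0.0, -1.0]]
wrist_force: [-0.1, 0.5, -0.9]
gripper_width: 0.502
grasp_force: 30.0
```

Request:
{"name": "drive_tool", "arguments": {
  "rows": [
    [[0,0,0,0,0,5,0],[0,0,0,0,0,2,0],[0,0,0,0,0,0,0],[0,0,0,0,0,0,0]]
  ]
}}

```text
clock: 14.9
tool_pos: [0.5345, 0.2697, 0.223]
eef_rot: [[0.998, -0.07, 0.0], [-0.07, -0.998, 0.0], [0.0, -0.0, -1.0]]
wrist_force: [-0.6, -0.1, -1.8]
gripper_width: 0.503
grasp_force: 30.0
```

Request:
{"name": "drive_tool", "arguments": {
  "rows": [
    [[0,0,0,0,0,0,0.75],[0,0,0,0,0,0,0.75],[0,0,0,0,0,0,0.75],[0,0,0,0,0,0,0.75],[0,0,0,0,0,-20,0.75],[0,0,0,0,0,-40,0.75],[0,0,0,0,0,-40,0.75],[0,0,0,0,0,-15,0.75]]
  ]
}}

```text
clock: 15.7
tool_pos: [0.5351, 0.27, 0.3414]
eef_rot: [[0.998, -0.07, 0.004], [-0.07, -0.998, 0.002], [0.004, -0.002, -1.0]]
wrist_force: [0.5, 0.3, 1.1]
gripper_width: 0.751
grasp_force: 0.0
```

Request:
{"name": "drive_tool", "arguments": {
  "rows": [
    [[0,0,0,-2,46,0,0.75],[0,0,0,-2,47,0,0.75],[0,0,0,-3,47,0,0.75],[0,0,0,-2,46,0,0.75],[0,0,0,-2,47,0,0.75],[0,0,0,-2,47,0,0.75],[0,0,0,-3,46,0,0.75],[0,0,0,-2,47,0,0.75]]
  ]
}}

```text
clock: 16.5
tool_pos: [0.4897, -0.1028, 0.3375]
eef_rot: [[0.998, -0.07, -0.0], [-0.07, -0.998, 0.0], [-0.0, -0.0, -1.0]]
wrist_force: [0.8, 0.1, -0.7]
gripper_width: 0.752
grasp_force: 0.0
```

Request:
{"name": "drive_tool", "arguments": {
  "rows": [
    [[0,0,0,-2,48,0,0.75],[0,0,0,0,0,40,0.75],[0,0,0,0,0,40,0.75],[0,0,0,0,0,20,0.75],[0,0,0,0,0,0,0.75]]
  ]
}}

```text
clock: 17.0
tool_pos: [0.4839, -0.1486, 0.235]
eef_rot: [[0.998, -0.07, -0.005], [-0.07, -0.998, 0.002], [-0.005, -0.001, -1.0]]
wrist_force: [-0.3, -0.2, 0.6]
gripper_width: 0.751
grasp_force: 0.0
```

```bash
python3 -c "
from h import *
s=save('side3');print(s['tool_pos'])
c=V('pics/side3.npz').im[90:340,180:370];cv2.imwrite('pics/side3c.png',cv2.resize(c[:,:,::-1],None,fx=2.4,fy=2.4))"
```

```text
[ 0.48389274 -0.14863426  0.23497823]
```

View pics/side3c.png

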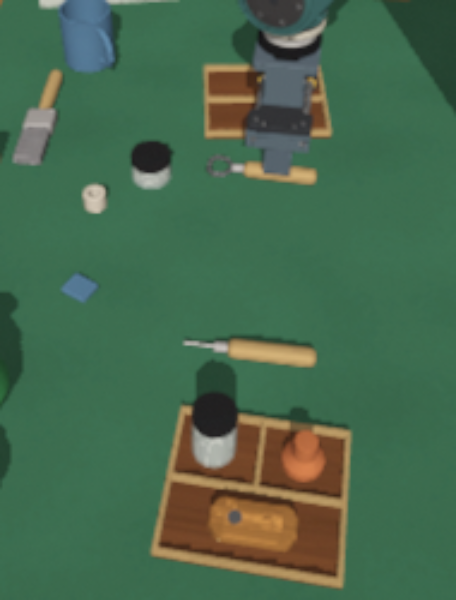

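Tall jar, stamp and rib are placed; gripper is over the loop handle (crop (278,160)). Grip it.

Request:
{"name": "drive_tool", "arguments": {
  "rows": [
    [[0,0,0,0,0,22,0.75],[0,0,0,0,0,14,0.75],[0,0,0,0,0,0,0.4],[0,0,0,0,0,0,0],[0,0,0,0,0,0,0],[0,0,0,0,0,0,0],[0,0,0,0,0,0,0],[0,0,0,0,0,0,0]]
  ]
}}

```text
clock: 17.85
tool_pos: [0.4852, -0.1489, 0.202]
eef_rot: [[0.998, -0.07, 0.0], [-0.07, -0.998, -0.0], [0.0, 0.0, -1.0]]
wrist_force: [0.2, -0.3, -0.5]
gripper_width: 0.26
grasp_force: 0.0
```

Request:
{"name": "drive_tool", "arguments": {
  "rows": [
    [[0,0,0,0,0,0,0],[0,0,0,0,0,0,0],[0,0,0,0,0,0,0],[0,0,0,0,0,0,0]]
  ]
}}

```text
clock: 18.25
tool_pos: [0.4852, -0.1489, 0.2019]
eef_rot: [[0.998, -0.07, 0.0], [-0.07, -0.998, -0.0], [0.0, 0.0, -1.0]]
wrist_force: [-1.0, 0.9, 6.2]
gripper_width: 0.216
grasp_force: 30.0
```

Request:
{"name": "drive_tool", "arguments": {
  "rows": [
    [[0,0,0,0,0,-30,0],[0,0,0,0,0,-48,0],[0,0,0,0,0,-48,0],[0,0,0,0,0,-48,0],[0,0,0,-11,39,-15,0],[0,0,0,-11,39,-15,0],[0,0,0,-11,38,-15,0],[0,0,0,-11,38,-15,0]]
  ]
}}

```text
clock: 19.05
tool_pos: [0.4295, -0.3007, 0.4365]
eef_rot: [[0.998, -0.07, 0.0], [-0.07, -0.998, -0.0], [0.0, 0.0, -1.0]]
wrist_force: [1.0, -0.4, -0.4]
gripper_width: 0.216
grasp_force: 30.0
```

Request:
{"name": "drive_tool", "arguments": {
  "rows": [
    [[0,0,0,0,0,0,0],[0,0,0,0,0,0,0]]
  ]
}}

```text
clock: 19.25
tool_pos: [0.43, -0.2999, 0.4357]
eef_rot: [[0.997, -0.072, 0.0], [-0.072, -0.997, 0.0], [0.0, -0.0, -1.0]]
wrist_force: [-0.3, 0.2, -0.2]
gripper_width: 0.217
grasp_force: 30.0
```

```bash
python3 -c "
from h import *
s=save('wrist2');print(s['tool_pos'],s['eef_rot'])"
```

```text
[ 0.43002197 -0.29992441  0.43570521] [[ 9.97433514e-01 -7.15986827e-02  1.19529481e-04]
 [-7.15986851e-02 -9.97433521e-01  1.56393215e-05]
 [ 1.18102956e-04 -2.41573371e-05 -9.99999993e-01]]
```

View pics/wrist2.png

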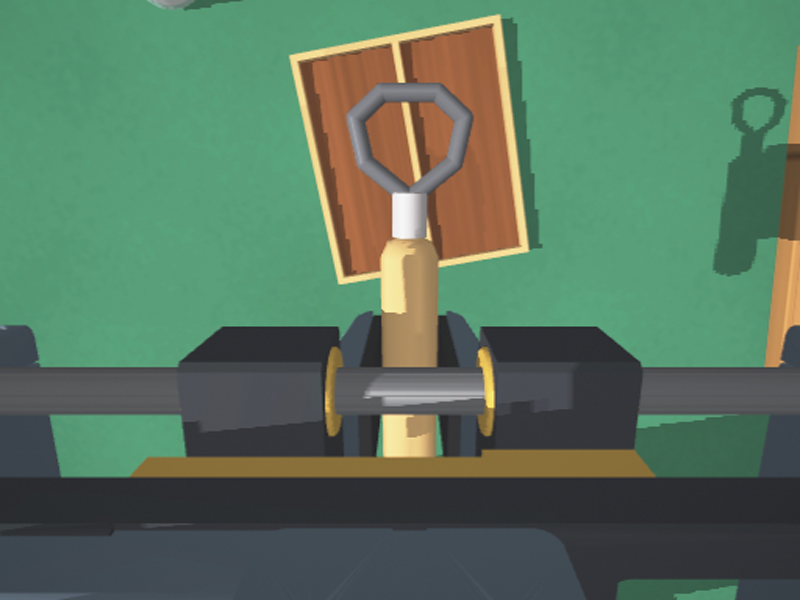

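```bash
python3 - <<'E'
from h import *
np.set_printoptions(precision=4,suppress=True)
W=V('pics/wrist2.npz');S=V('pics/scene0.npz');D=V('pics/side0.npz')
w=[(529,250),(340,284),(291,55),(500,16)]
q=np.array([W.plane(p,.012) for p in w]);d=(q[3]-q[0]+q[2]-q[1])/2
th=np.arctan2(d[1],d[0]);c=q.mean(0)[:2];print(c,'yaw',np.degrees(th),np.linalg.norm(q-np.roll(q,1,0),axis=1))
R=np.array([[np.cos(th),-np.sin(th)],[np.sin(th),np.cos(th)]])
for y in(.03875,-.03875): print(y,c+R@(0,y))
for z in(.238,.244,.25):print('loop end',W.plane((409,83),z))
print(tri((S,(133,256)),(W,(529,250))),tri((S,(253,321)),(W,(291,55))))
print('ferrule/handle end',W.plane((409,240),.244),W.plane((409,240),.25))
E
```

```text
[ 0.5072 -0.3107] yaw 6.01028663082877 [0.1778 0.1595 0.1798 0.1587]
0.03875 [ 0.5031 -0.2722]
-0.03875 [ 0.5112 -0.3492]
loop end [ 0.5256 -0.3074  0.238 ]
loop end [ 0.5247 -0.3073  0.244 ]
loop end [ 0.5237 -0.3073  0.25  ]
[ 0.4276 -0.3981  0.0156] [ 0.5897 -0.2227  0.0077]
ferrule/handle end [ 0.4735 -0.3037  0.244 ] [ 0.4743 -0.3037  0.25  ]
```

Request:
{"name": "drive_tool", "arguments": {
  "rows": [
    [[0,0,0,32,23,0,0],[0,0,0,33,24,0,0],[0,0,-5,0,0,40,0],[0,0,-5,0,0,40,0],[0,0,0,0,0,45,0],[0,0,0,0,0,45,0],[0,0,0,0,0,30,0],[0,0,0,0,0,0,0]]
  ]
}}

```text
clock: 20.1
tool_pos: [0.4911, -0.3486, 0.2313]
eef_rot: [[0.994, 0.106, -0.006], [0.106, -0.994, 0.005], [-0.006, -0.005, -1.0]]
wrist_force: [-1.1, 0.4, -0.8]
gripper_width: 0.222
grasp_force: 30.0
```

Request:
{"name": "drive_tool", "arguments": {
  "rows": [
    [[0,0,0,0,0,15,0],[0,0,0,0,0,9,0],[0,0,0,0,0,0,0],[0,0,0,0,0,0,0]]
  ]
}}

```text
clock: 20.5
tool_pos: [0.4923, -0.351, 0.2125]
eef_rot: [[0.995, 0.105, 0.001], [0.105, -0.995, -0.001], [0.001, 0.001, -1.0]]
wrist_force: [-0.6, 0.7, -0.9]
gripper_width: 0.215
grasp_force: 30.0
```

Request:
{"name": "drive_tool", "arguments": {
  "rows": [
    [[0,0,0,0,0,6,0],[0,0,0,0,0,0,0],[0,0,0,0,0,0,0.5],[0,0,0,0,0,0,0.5],[0,0,0,0,0,0,0.5],[0,0,0,0,0,0,0.5],[0,0,0,0,0,-25,0.5],[0,0,0,0,0,-45,0.5]]
  ]
}}

```text
clock: 21.3
tool_pos: [0.4912, -0.3502, 0.274]
eef_rot: [[0.995, 0.105, -0.004], [0.105, -0.995, 0.003], [-0.004, -0.004, -1.0]]
wrist_force: [0.4, -0.2, 0.1]
gripper_width: 0.495
grasp_force: 0.0
```

Request:
{"name": "drive_tool", "arguments": {
  "rows": [
    [[0,0,0,0,0,-45,1],[0,0,0,0,0,-25,1],[0,0,0,31,-33,0,1],[0,0,0,31,-33,0,1],[0,0,0,31,-33,0,1],[0,0,0,31,-33,0,1],[0,0,0,31,-33,0,1],[0,0,0,30,-32,0,1]]
  ]
}}

```text
clock: 22.1
tool_pos: [0.6563, -0.1338, 0.3458]
eef_rot: [[0.995, 0.105, 0.0], [0.105, -0.995, -0.0], [0.0, 0.0, -1.0]]
wrist_force: [0.3, -1.1, 0.8]
gripper_width: 0.999
grasp_force: 0.0
```

Request:
{"name": "drive_tool", "arguments": {
  "rows": [
    [[0,0,-8.5,0,0,0,1],[0,0,-8.5,0,0,0,1],[0,0,-8.5,0,0,0,1],[0,0,-8.5,0,0,0,1],[0,0,-8.5,0,0,0,1],[0,0,-8.5,0,0,0,1],[0,0,-8.5,0,0,0,1],[0,0,-8.5,0,0,0,1]]
  ]
}}

```text
clock: 22.9
tool_pos: [0.6553, -0.1356, 0.3456]
eef_rot: [[0.27, 0.963, -0.0], [0.963, -0.27, 0.0], [0.0, -0.0, -1.0]]
wrist_force: [-0.3, -0.4, 1.1]
gripper_width: 1.003
grasp_force: 0.0
```

Request:
{"name": "drive_tool", "arguments": {
  "rows": [
    [[0,0,-8.5,0,0,0,1],[0,0,-8.5,0,0,20,1],[0,0,-5,0,0,30,1],[0,0,0,0,0,20,1],[0,0,0,0,0,0,1]]
  ]
}}

```text
clock: 23.4
tool_pos: [0.6544, -0.1353, 0.273]
eef_rot: [[-0.104, 0.995, -0.004], [0.995, 0.104, 0.001], [0.002, -0.004, -1.0]]
wrist_force: [-0.4, -0.2, 0.1]
gripper_width: 0.998
grasp_force: 0.0
```

```bash
python3 -c "
from h import *
s=save('side4');print(s['tool_pos'])
c=V('pics/side4.npz').im[70:220,180:370];cv2.imwrite('pics/side4c.png',cv2.resize(c[:,:,::-1],None,fx=4,fy=4))"
```

```text
[ 0.6543588  -0.13534865  0.27295347]
```

View pics/side4c.png

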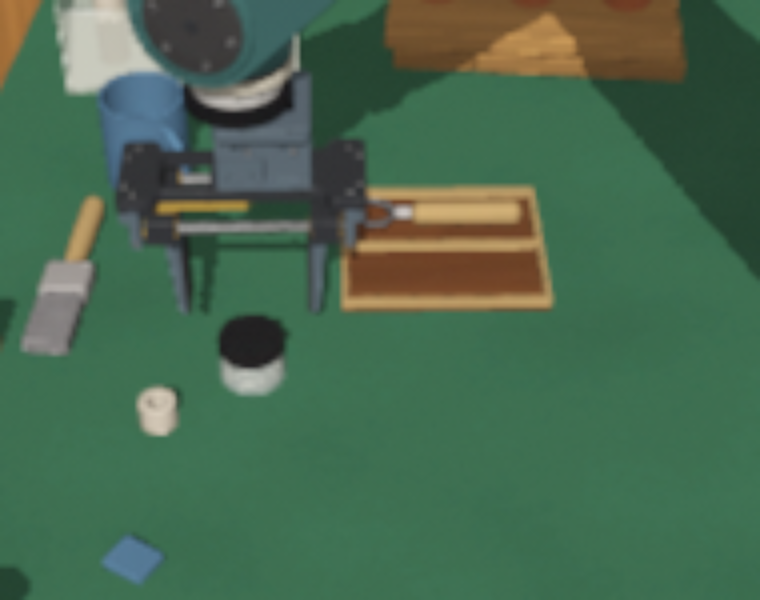

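Loop tool lies in the far compartment; the fingers (crop 185 and 317) straddle the squat jar (252,340). Descend and grip.

Request:
{"name": "drive_tool", "arguments": {
  "rows": [
    [[0,0,0,0,0,30,1],[0,0,0,0,0,30,1],[0,0,0,0,0,11,1],[0,0,0,0,0,0,0],[0,0,0,0,0,0,0],[0,0,0,0,0,0,0],[0,0,0,0,0,0,0],[0,0,0,0,0,0,0]]
  ]
}}

```text
clock: 24.25
tool_pos: [0.6556, -0.1357, 0.2056]
eef_rot: [[-0.105, 0.995, 0.001], [0.995, 0.105, -0.0], [-0.0, 0.001, -1.0]]
wrist_force: [0.3, -0.5, 1.3]
gripper_width: 0.59
grasp_force: 0.5
```

Request:
{"name": "drive_tool", "arguments": {
  "rows": [
    [[0,0,0,0,0,0,0],[0,0,0,0,0,0,0],[0,0,0,0,0,0,0]]
  ]
}}

```text
clock: 24.55
tool_pos: [0.6557, -0.1357, 0.2056]
eef_rot: [[-0.105, 0.995, 0.001], [0.995, 0.105, -0.0], [-0.0, 0.001, -1.0]]
wrist_force: [-1.8, 1.0, 7.8]
gripper_width: 0.586
grasp_force: 30.0
```

Request:
{"name": "drive_tool", "arguments": {
  "rows": [
    [[0,0,0,0,0,-20,0],[0,0,0,0,0,-30,0],[0,0,0,0,0,-30,0],[0,0,0,-24,-33,0,0],[0,0,0,-24,-33,0,0],[0,0,0,-24,-33,0,0],[0,0,0,-24,-34,0,0],[0,0,0,-24,-33,0,0]]
  ]
}}

```text
clock: 25.35
tool_pos: [0.5014, -0.2731, 0.2849]
eef_rot: [[-0.105, 0.994, 0.0], [0.994, 0.105, -0.0], [-0.0, 0.0, -1.0]]
wrist_force: [1.1, -0.1, -0.9]
gripper_width: 0.588
grasp_force: 30.0
```

Request:
{"name": "drive_tool", "arguments": {
  "rows": [
    [[0,0,0,0,0,0,0],[0,0,0,0,0,30,0],[0,0,0,0,0,25,0],[0,0,0,0,0,13,0],[0,0,0,0,0,0,0],[0,0,0,0,0,0,0]]
  ]
}}

```text
clock: 25.95
tool_pos: [0.5033, -0.2723, 0.2172]
eef_rot: [[-0.105, 0.994, 0.0], [0.994, 0.105, -0.0], [-0.0, 0.0, -1.0]]
wrist_force: [0.5, 0.1, -1.5]
gripper_width: 0.585
grasp_force: 30.0
```

Request:
{"name": "drive_tool", "arguments": {
  "rows": [
    [[0,0,0,0,0,4,0],[0,0,0,0,0,2.5,0],[0,0,0,0,0,0,0],[0,0,0,0,0,0,0]]
  ]
}}

```text
clock: 26.35
tool_pos: [0.5029, -0.2723, 0.2105]
eef_rot: [[-0.105, 0.995, 0.0], [0.995, 0.105, -0.0], [-0.0, 0.0, -1.0]]
wrist_force: [0.3, -0.4, -1.7]
gripper_width: 0.589
grasp_force: 30.0
```

Request:
{"name": "drive_tool", "arguments": {
  "rows": [
    [[0,0,0,0,0,0,0.85],[0,0,0,0,0,0,0.85],[0,0,0,0,0,0,0.85],[0,0,0,0,0,0,0.85],[0,0,0,0,0,-15,0.85],[0,0,0,0,0,-40,0.85],[0,0,0,0,0,-45,0.85],[0,0,0,0,0,-45,0.85]]
  ]
}}

```text
clock: 27.15
tool_pos: [0.5025, -0.2721, 0.3577]
eef_rot: [[-0.105, 0.995, -0.0], [0.995, 0.105, 0.0], [0.0, -0.0, -1.0]]
wrist_force: [0.8, -0.2, -0.6]
gripper_width: 0.849
grasp_force: 0.0
```

Request:
{"name": "drive_tool", "arguments": {
  "rows": [
    [[0,0,0,45,15,0,0.85],[0,0,0,45,15,0,0.85],[0,0,0,45,15,0,0.85],[0,0,0,45,15,0,0.85],[0,0,0,30,10,0,0.85],[0,0,0,0,0,0,0.85],[0,0,0,0,0,0,0.85],[0,0,0,0,0,0,0.85]]
  ]
}}

```text
clock: 27.95
tool_pos: [0.5504, -0.0568, 0.3557]
eef_rot: [[-0.104, 0.995, 0.0], [0.995, 0.104, -0.0], [-0.0, 0.0, -1.0]]
wrist_force: [0.0, -1.1, 0.0]
gripper_width: 0.853
grasp_force: 0.0
```

```bash
python3 -c "
from h import *
s=save('side5');print(s['tool_pos'],s['clock']);save('scene5')
a=V('pics/side5.npz').im[100:350,180:360];b=V('pics/scene5.npz').im[90:260,70:430]
b=cv2.resize(b,None,fx=1.3,fy=1.3);a=cv2.resize(a,None,fx=1.6,fy=1.6);o=np.zeros((400,780,3),np.uint8);o[:a.shape[0],:a.shape[1]]=a;o[:b.shape[0],300:300+b.shape[1]]=b
cv2.imwrite('pics/fin.png',o[:,:,::-1])"
```

```text
[ 0.55036553 -0.05683097  0.35571677] 27.95
```

View pics/fin.png

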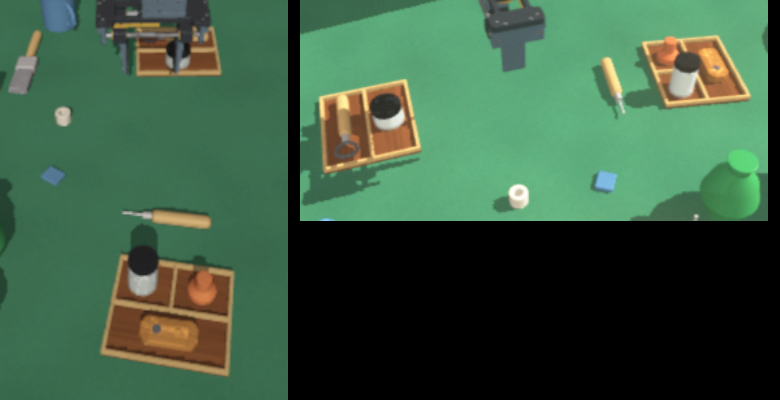

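All five things stand or lie in their own compartments (loop (345,125), squat jar (387,112), tall jar (684,75), stamp (668,52), rib (713,65)); needle tool, prop and tile have not moved.

```bash
python3 -c "
from cell import job
print(job.sign_off())"
```

```text
the job is handed in; nothing more can be done
None
```

Both kits are made up and the job is handed in, at about 28 s on the robot clock; the last pictures show all five things in their compartments and the needle tool, kiln prop and test tile where they were, but the sign-off gave no verdict.

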